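# Bring the pepper mill round on the lazy Susan

### The arm

A 7-joint arm with a two-finger parallel gripper is mounted at the origin on a cart in front of the work surface, level with it; the furniture and walls round the work are solid. World frame = base frame: x ahead of the robot, y to its left, z up, the work surface at z = 0. Lengths are in m, angles in rad, forces in N, time in s.
With the tool pointing down it reaches from about 0.425 to 0.975 m from the base axis. Payload 16.7 kg.
Tool frame: the origin (TCP) lies where the fingers leave the gripper's body, on its centre line; the fingertips stand 73 mm ahead of it and the grasp point (between the pads) lies 54 mm ahead of it; z points along the fingers, y is the line along which they close (so a half turn about z gives the same grasp; the last joint's range is limited). The gripper opens to 85 mm and grips with 20 to 120 N. Pads are 22 mm wide; open, the fingers measure 114 mm over their backs; the gripper's body (76 mm by 85 mm) begins 54 mm behind the grasp point. The pads swing forward as they close: fully open they stand 13 mm farther back than shut.
Start: joints at [0.978, 0.426, 0.074, 1.606, -0.034, 1.111, -0.067], TCP at [0.29, -0.61, 0.304] pointing down, gripper open.
Joint ranges: [-2.85, 2.85], [-0.5, 2.14], [-1.23, 1.37], [0.21, 2.46], [-1.02, 4.16], [0.16, 2.05], [-2.73, 2.73]. Speed limits (rad/s): [1.89, 1.89, 2.39, 2.39, 3.01, 3.01, 3.01].

### API

Orientations are given as a unit quaternion [x, y, z, w].
In Python, from rig import status, imaging, robot gives the robot as it stands.
- The arm moves only by the tool send_rows, never from a script. Its argument "plan" is text: rows parted by semicolons, each of 7 numbers parted by spaces: the gripper command: -1 is fully open, 1 is shut, values between are in proportion, then the shift along the tool's x, y, z in mm, then the turn, a rotation vector about the tool's x, y, z in degrees. In form: hand dx dy dz wx wy wz; .... A call has 1 to 5 rows; each row shifts and turns the commanded pose from where the row before left it, along the tool's axes as they then stand; what a row does not reach is not made up. A row lasts 1/8 s, in which the tool goes at most 62.5 mm and 10.7 degrees, less where a joint would pass 70% of its speed; a pose out of reach is approached as far as the arm can. A call is refused whole if a number of a shift passes 62.5 or a number of a turn 10.7, either way. A call with a gripper value outside its range is refused whole. The fingers move at their own pace and stop on an object; "grip_force" is the grip in N (left out, the last holds). Time passes only in rows, so rows that do not move let the fingers close. It gives the time, the measured TCP pose, the force, the opening and the grip force at its end, in the units of the state.
- status.observe(): the state, without advancing time (a new reading comes with each control period).
- imaging.grab_frame(name): name is "scene" or "top" or "wrist"; returns a dict with "img" (384x512x3 uint8, blue, green, red), "range_z" (384x512 float32, m along the optical axis (not along the pixel's ray), 0 where there is no reading), "intrinsics" (3x3 intrinsics, pixels), "rvec" (rotation vector, rad) and "tvec" (3), from world to camera coordinates, as OpenCV has them; the wrist camera has in their place "T_tool_cam" (4x4, takes a point from camera to tool coordinates, whose origin is the TCP and whose axes are the flange's). Camera axes: x right, y down, z forward; pixel columns grow to the right and rows downward; lengths in m; the calibration is good to about 2 mm. A picture is of the moment at which its call begins: read the wrist's pose just before it.
- robot.finish_job(): hands the job in; it is judged then, once.
The state is a dict: "time_s": time; "joint_positions": joint angles; "qvel": joint speeds; "effort": joint torques, N m; "eef_pos": TCP position; "eef_rot": TCP orientation; "wrist_force": force on the tool from outside, world axes, zero at the start; "wrist_torque": the same for the moment, N m; "opening": opening from 0.0 (shut) to 1.0 (fully open); "finger_force": force on a finger pad.
Only numpy, scipy, OpenCV 4.12 (cv2) and the standard library are available. Lean on these libraries where they do the work, as an engineer would, in place of code of your own. Each camera call takes 0.05 s, during which the arm holds its last target. There are 200 camera calls.

### The job

With a fingertip, first push the flat fish tin that sticks out over the rim of the lazy Susan fully home into its bay, so that it will not knock over the things standing close by; only then push the tray round until the wooden pepper mill stands squarely at the front, straight towards the front edge of the worktop. Turn the tray by the tray itself, never by pushing the mill or the jars; lift nothing, tip nothing over and leave the tins and the honey jar beside the tray where they stand.

Things in the scene. Friction and masses are not known exactly. Their poses are not given: they have to be found in the camera images.
- foot: Fixed round black foot of the lazy Susan, 210 mm across, under the tray; origin on the turning axis at worktop height (z = 0). It never turns: its -x axis points to the front (towards the robot and the front edge of the worktop, world -x), +y to the left.
- tray_top (a point): Centre of the dark wooden tray's top face, on the turning axis, 36 mm above the worktop; turns with the tray. The tray: a disc 320 mm across, 18 mm thick (underside at z = 18 mm), no lip, five equal bays. The fish tin's bay lies along this frame's -x axis; the other bays' middles lie at 72, 144, 216 and 288 degrees from it and hold one thing each, about 78 mm from the axis.
- scallop_right (a point): Centre of the finger scallop beside the tin's bay, on the right as the robot sees it at the start: level with the tray's top, 166 mm from the axis, 36 degrees from the middle of the tin's bay. Five like scallops, 72 degrees apart, are cut right through the rim, each a round notch of 27 mm radius, mouth about 55 mm wide, deepest point 139 mm from the axis, for a fingertip put in from above.
- scallop_left (a point): Centre of the like scallop on the other (left) side of the tin's bay. Both points turn with the tray. There is one scallop at the outer end of each of the five fences.
- hub_top (a point): Top of the hub at the tray's middle, 50 mm above the tray's top, 36 mm across. Five radial fences run out from it between the bays, 6 mm thick, 32 mm high, each ending 119 mm from the axis in a thin brass post 36 mm high.
- tray (a joint): Turning angle of the tray, rad, 0 at the start, positive counter-clockwise seen from above, no end stops; it turns with light friction (about 0.15 N m, some 1 N at the rim, and slight damping), runs on a degree or two when let go, then stays where it is left.
- fish_tin: Flat fish tin with a printed blue lid, 63 x 105 x 29 mm, lying on the tray in its bay with its long axis (own y) radial and its outer end sticking 24 to 43 mm out over the rim at the robot's side; origin at the centre of its underside. Loose, about 150 g. Fully home it stops against the two fences, its origin then 86 to 95 mm from the axis and its outer end 12 mm or more inside the rim.
- pepper_mill: Turned wooden pepper mill, 58 mm across, 170 mm high, about 180 g, loose in one of the other four bays (which one varies); origin at the centre of its underside.
- salt_shaker: Glass salt shaker with a grey domed top, 44 mm across, 90 mm high, loose in a bay of the tray; origin at the centre of its underside.
- green_jar: Spice jar with a black cap and a dark label with green leaves, 41 mm across, 105 mm high, loose in a bay of the tray; origin at the centre of its underside.
- red_jar: Spice jar with a dark cap, pale on top, and a white and red label, 41 mm across, 105 mm high, loose in a bay of the tray; origin at the centre of its underside.
- tea_tin: Tea tin with a red lid, 110 mm across, 150 mm high, loose on the worktop left of the tray, about 20 mm from the rim; origin at the centre of its underside.
- food_tin: Food tin, 75 mm across, 110 mm high, loose on the worktop right of the tray, about 20 mm from the rim; origin at the centre of its underside.
- honey_jar: Honey jar, 71 mm across, 110 mm high, loose on the worktop at the right, beyond the food tin; origin at the centre of its underside.
Things that resemble listed ones, but are neither listed nor needed, are in the scene too. Leave any orange or pink look-alike of the fish_tin alone. Leave any blue look-alike of the pepper_mill alone.

How it is judged:
By the outcome, as a careful person would: the job done as asked, in the order asked, and still so for the second after the job is handed in, with the robot touching nothing.
It also fails if it takes over 72 s, if anything falls off the work surface, if the arm or the gripper's body presses on something with over 40 N, if the wrist force passes 120 N, or if a joint passes its speed limit or range.

## Working session

There is one attempt and no reset: what is moved stays moved. The work goes in short steps, Python scripts to look and compute and a tool call to move; the robot and the scene stay as the last step left them, time stands still between calls to the robot, and variables do not carry over. Pictures are saved under pics/ and viewed, at most 10 in all, crops included, and the job is handed in when it is done.

Besides the shell and the picture viewer there is one more tool, called after "Emit:" by a JSON object that holds its "method" and its "body". send_rows: Moves the arm, as the interface text tells. Its arguments: {"type":"object","properties":{"plan":{"type":"string"},"grip_force":{"type":"number"}},"required":["plan"]}

```bash
mkdir -p pics
cat > h.py <<'E'
import numpy as np,cv2
from rig import status,imaging,robot
def pts(f):
    K=f["intrinsics"];z=f["range_z"];v,u=np.mgrid[:384,:512]
    P=np.stack([(u-K[0,2])/K[0,0]*z,(v-K[1,2])/K[1,1]*z,z],-1)
    R=cv2.Rodrigues(np.array(f["rvec"],float))[0];return (P-np.array(f["tvec"]).ravel())@R
E
python3 - <<'E'
from h import *
s=status.observe();print(s)
for n in("top","scene"):
    f=imaging.grab_frame(n);cv2.imwrite(f"pics/{n}0.png",f["img"]);np.savez(f"{n}0.npz",P=pts(f),img=f["img"],z=f["range_z"],K=f["intrinsics"],r=f["rvec"],t=f["tvec"])
    R=cv2.Rodrigues(np.array(f["rvec"],float))[0];print(n,-R.T@np.array(f["tvec"]).ravel(),f["intrinsics"][0])
E
```

```text
{'time_s': 0.0, 'joint_positions': array([ 0.9774891 ,  0.42675017,  0.0738481 ,  1.60659219, -0.03413265,
        1.11080177, -0.06706602]), 'qvel': array([ 0.00065614, -0.00189571,  0.00053096, -0.00203637,  0.00048981,
        0.00035266,  0.00226245]), 'effort': array([ 7.46654478e-04, -9.49805760e+01,  3.76251161e+00, -4.63523662e+01,
        1.96307123e-02,  1.01181839e-02, -4.46696879e-05]), 'eef_pos': array([ 0.28968905, -0.60933504,  0.30320486]), 'eef_rot': array([ 9.75481064e-01,  2.20082429e-01, -1.74429134e-04, -6.22125393e-04]), 'wrist_force': array([0.44013034, 0.73159086, 0.77541649]), 'wrist_torque': array([ 0.00052255, -0.02819609,  0.01943398]), 'finger_force': 0.0, 'opening': 1.003047685502799}
top [0.28946538 0.00296245 1.5524917 ] [487.26775889   0.         266.25182589]
scene [-0.12845369  0.53739429  0.94612037] [474.49278973   0.         260.3528542 ]
```

View pics/top0.png

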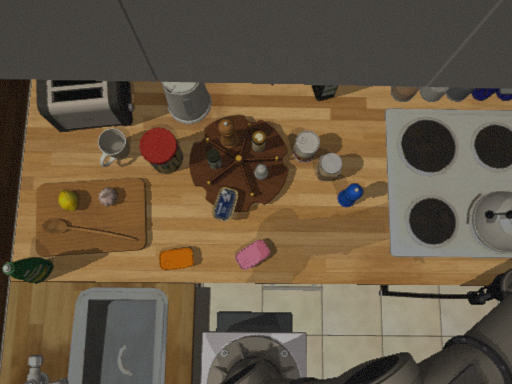

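View pics/scene0.png

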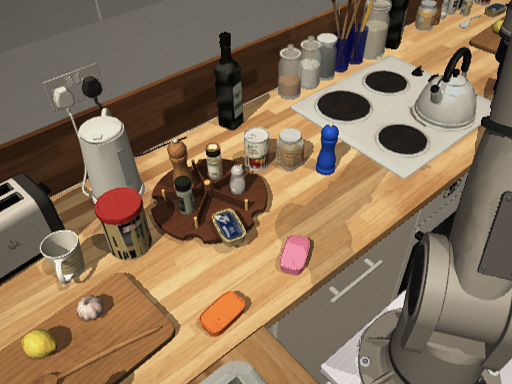

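The top view shows the tray centre near (238,158), the tin at (225,204) and the mill at (227,130), far left. The tea tin is at (160,150), the food tin at (306,145) and the honey jar at (330,167). The pink and orange look-alikes are in front.

Run:
```python
from h import *
d=np.load("top0.npz");P=d["P"];img=d["img"]
t=np.load("scene0.npz")
cv2.imwrite("pics/crop.png",cv2.resize(img[80:290,130:380],None,fx=3,fy=2.8,interpolation=3)) 
z=P[...,2]
# tray top: circle
m=(abs(z-.036)<.006);m[:, :170]=0;m[:,310:]=0;m[:100]=0;m[225:]=0
c=max(cv2.findContours(m.astype(np.uint8),0,1)[0],key=cv2.contourArea).reshape(-1,2)
Q=P[c[:,1],c[:,0],:2]
for _ in range(8):
    A=np.c_[2*Q,np.ones(len(Q))];x=np.linalg.lstsq(A,(Q**2).sum(1),rcond=None)[0];c0=x[:2];r=np.sqrt(x[2]+c0@c0)
    e=np.linalg.norm(Q-c0,axis=1)-r; Q=Q[abs(e)<max(.004,1.5*np.std(e))] if len(Q)>30 else Q
print("tray",c0,r,len(Q))
for n,(zl,zh,us,vs) in {"mill":(.13,.19,(210,245),(110,150)),"tea":(.13,.17,(135,190),(120,180)),"food":(.09,.125,(288,322),(125,165)),"honey":(.09,.125,(316,345),(150,185)),"blue":(.05,.25,(330,370),(175,210)),"green":(.11,.16,(200,222),(145,172)),"red":(.11,.16,(248,270),(128,152)),"salt":(.09,.14,(250,275),(158,182)),"tin":(.055,.075,(205,245),(180,225))}.items():
    w=np.zeros(z.shape,bool);w[vs[0]:vs[1],us[0]:us[1]]=1
    q=P[w&(z>zl)&(z<zh)]
    if len(q)<3: print(n,len(q));continue
    ce=(q[:,:2].min(0)+q[:,:2].max(0))/2;v=q.mean(0)[:2]-c0
    print(n,len(q),ce.round(3),"mean",q.mean(0).round(3),"ext",np.ptp(q[:,:2],axis=0).round(3),"r,ang",np.linalg.norm(ce-c0).round(3),np.degrees(np.arctan2(*(ce-c0)[::-1])).round(1))
    if n=="tin":
        print(cv2.minAreaRect((q[:,:2]*1000).astype(np.float32)))
# pixel helper: brass posts
hsv=cv2.cvtColor(img,cv2.COLOR_BGR2HSV)
g=(abs(z-.071)<.004);g[:100]=0;g[220:]=0;g[:,:185]=0;g[:,295:]=0
n,l,s,ce=cv2.connectedComponentsWithStats(g.astype(np.uint8))
for i in range(1,n):
    q=P[l==i].mean(0);v=q[:2]-c0;print(s[i,4],q.round(3),np.linalg.norm(v).round(3),np.degrees(np.arctan2(v[1],v[0])).round(1))
cup=z>.2
q=P[:100][(z[:100]>.3)];print("cupboard",q.min(0),q.max(0))
```

```text
tray [0.67916488 0.05704695] 0.15744746276616953 209
mill 171 [0.732 0.105] mean [0.74  0.092 0.176] ext [0.088 0.072] r,ang 0.072 42.0
tea 1087 [0.697 0.294] mean [0.696 0.294 0.15 ] ext [0.109 0.109] r,ang 0.238 85.7
food 477 [ 0.712 -0.158] mean [ 0.726 -0.155  0.107] ext [0.109 0.078] r,ang 0.218 -81.2
honey 377 [ 0.665 -0.22 ] mean [ 0.66  -0.226  0.109] ext [0.073 0.077] r,ang 0.277 -92.9
blue 353 [ 0.589 -0.271] mean [ 0.57  -0.281  0.124] ext [0.088 0.089] r,ang 0.341 -105.4
green 171 [0.671 0.133] mean [0.669 0.132 0.139] ext [0.038 0.04 ] r,ang 0.076 96.0
red 164 [ 0.73  -0.004] mean [ 0.728 -0.004  0.139] ext [0.039 0.04 ] r,ang 0.079 -50.0
salt 117 [ 0.637 -0.014] mean [ 0.635 -0.013  0.118] ext [0.032 0.033] r,ang 0.083 -120.8
tin 645 [0.548 0.105] mean [0.539 0.098 0.063] ext [0.13  0.091] r,ang 0.14 159.9
((550.4647216796875, 98.82056427001953), (136.28392028808594, 84.35851287841797), 10.066235542297363)
19 [0.845 0.18  0.071] 0.206 36.6
1 [0.82  0.231 0.073] 0.223 51.0
2 [0.821 0.223 0.069] 0.219 49.5
1 [0.823 0.215 0.074] 0.213 47.7
2 [0.825 0.204 0.068] 0.207 45.3

[... 2599 characters left out ...]
.151 155.7
1 [0.541 0.102 0.073] 0.145 161.9
1 [0.529 0.13  0.067] 0.167 154.1
2 [0.53  0.088 0.069] 0.153 168.2
1 [0.53  0.065 0.068] 0.149 176.8
4 [0.515 0.1   0.068] 0.169 165.2
4 [0.519 0.087 0.069] 0.163 169.6
1 [0.521 0.077 0.067] 0.16 172.7
1 [0.514 0.133 0.067] 0.182 155.5
1 [0.514 0.074 0.068] 0.166 174.1
1 [0.508 0.105 0.068] 0.178 164.5
1 [0.508 0.086 0.071] 0.174 170.4
1 [0.504 0.117 0.068] 0.185 161.1
1 [0.502 0.077 0.068] 0.178 173.6
1 [0.498 0.101 0.07 ] 0.186 166.3
1 [0.495 0.095 0.068] 0.188 168.3
1 [0.488 0.119 0.073] 0.201 162.0
3 [0.491 0.103 0.069] 0.194 166.2
1 [0.489 0.083 0.072] 0.192 172.4
cupboard [ 0.28946538 -0.55611929  0.55341055] [0.730198  0.5503963 1.5524917]
```

View pics/crop.png

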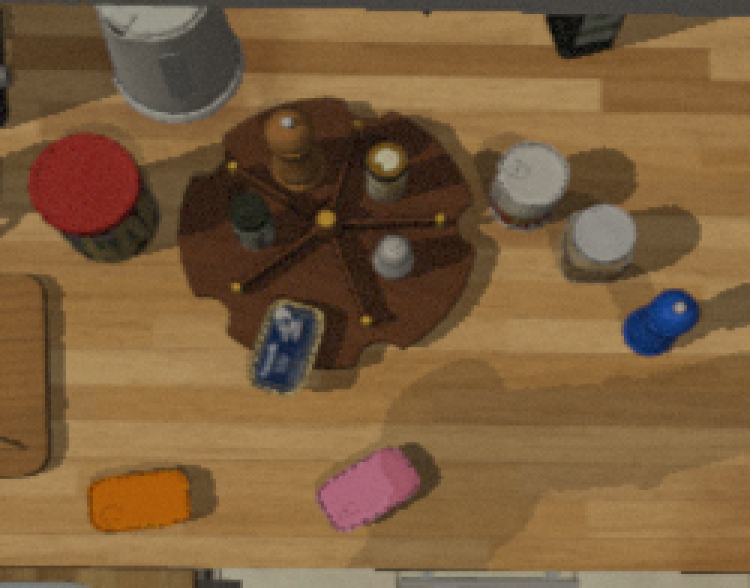

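```bash
cat >> h.py <<'E'
C=np.array([.679,.057])
def ray(K,r,t,uv,z):
    R=cv2.Rodrigues(np.array(r,float))[0];o=-R.T@np.array(t).ravel()
    u=cv2.undistortPoints(np.array(uv,float).reshape(-1,1,2),K,None).reshape(-1,2)
    d=np.c_[u,np.ones(len(u))]@R;return o+d*((z-o[2])/d[:,2])[:,None]
def pol(r,a): return C+r*np.array([np.cos(np.radians(a)),np.sin(np.radians(a))])
def rows(wps,hand=1,start=None,step=50,sa=10):
    """wps: (x,y,z,yaw) world TCP, yaw of tool x; prints rows"""
    if start is None:
        s=status.observe();q=s["eef_rot"];start=[*s["eef_pos"],np.degrees(2*np.arctan2(q[1],q[0]))]
    p=np.array(start,float);print("from",p.round(3))
    for w in wps:
        w=np.array(w,float);d=w-p;n=max(1,int(np.ceil(max(np.linalg.norm(d[:3])*1000/step,abs(d[3])/sa))))
        L=[]
        for i in range(n):
            a=np.radians(p[3]);e=(w-p)/(n-i)
            m=np.array([e[0]*np.cos(a)+e[1]*np.sin(a),e[0]*np.sin(a)-e[1]*np.cos(a),-e[2]])*1000
            m=m.round(1);t=round(-e[3],1);L.append(f"{hand} {m[0]} {m[1]} {m[2]} 0 0 {t}")
            m=m/1000;p=p+[m[0]*np.cos(a)+m[1]*np.sin(a),m[0]*np.sin(a)-m[1]*np.cos(a),-m[2],-t]
        print(w.round(3));
        for i in range(0,n,5): print("  ","; ".join(L[i:i+5]))
E
python3 - <<'E'
from h import *
d=np.load("top0.npz");img=d["img"];hsv=cv2.cvtColor(img,cv2.COLOR_BGR2HSV)
m=cv2.inRange(hsv,(100,90,40),(130,255,255));m[:180]=0;m[230:]=0;m[:,:200]=0;m[:,250:]=0
m=cv2.morphologyEx(m,cv2.MORPH_CLOSE,np.ones((5,5)))
c=max(cv2.findContours(m,0,1)[0],key=cv2.contourArea)
q=ray(d["K"],d["r"],d["t"],c.reshape(-1,2),.065)[:,:2]
(ce,sz,an)=cv2.minAreaRect((q*1000).astype(np.float32));print("blue lid",ce,sz,an)
v=np.array(ce)/1000-C;print(np.linalg.norm(v),np.degrees(np.arctan2(v[1],v[0])))
for a in (165.4,):
    s=pol(.235,a);rows([(.5,-.25,.30,-14.6),(*s,.30,-14.6),(*s,.122,-14.6)],step=55)
E
```

```text
blue lid (535.6937255859375, 97.67823791503906) (37.21160888671875, 76.50076293945312) 73.45921325683594
0.14896780634187748 164.15312858502404
from [ 0.29  -0.609  0.303 25.428]
[  0.5   -0.25   0.3  -14.6 ]
   1 43.0 -29.3 0.4 0 0 5.0; 1 40.3 -32.9 0.4 0 0 5.0; 1 37.3 -36.3 0.4 0 0 5.0; 1 34.0 -39.4 0.4 0 0 5.0; 1 30.4 -42.2 0.4 0 0 5.0
   1 26.6 -44.7 0.4 0 0 5.0; 1 22.6 -46.9 0.4 0 0 5.0; 1 18.5 -48.7 0.5 0 0 5.0
[  0.452   0.116   0.3   -14.6  ]
   1 -19.9 -48.9 -0.0 0 0 0.0; 1 -19.8 -48.9 -0.0 0 0 0.0; 1 -19.9 -48.9 -0.0 0 0 0.0; 1 -19.8 -48.9 -0.0 0 0 0.0; 1 -19.9 -48.9 -0.0 0 0 0.0
   1 -19.8 -48.9 -0.0 0 0 0.0; 1 -19.9 -48.9 -0.0 0 0 0.0
[  0.452   0.116   0.122 -14.6  ]
   1 0.0 -0.0 44.5 0 0 0.0; 1 0.0 -0.0 44.5 0 0 0.0; 1 0.0 -0.0 44.5 0 0 0.0; 1 0.0 -0.0 44.5 0 0 0.0
```

Emit:
{"method": "send_rows", "body": {"plan": "1 43 -29 0 0 0 5; 1 40 -33 0 0 0 5; 1 37 -36 0 0 0 5; 1 34 -39 0 0 0 5; 1 30 -42 0 0 0 5"}}

```text
time_s: 0.72
eef_pos: [0.4211, -0.3847, 0.3037]
eef_rot: [1.0, 0.002, -0.0, -0.0]
wrist_force: [0.7, 0.4, -0.0]
opening: -0.002
finger_force: 0.0
```

Emit:
{"method": "send_rows", "body": {"plan": "1 27 -45 0 0 0 5; 1 23 -47 0 0 0 5; 1 18 -49 0 0 0 5; 1 -20 -49 0 0 0 0; 1 -20 -49 0 0 0 0"}}

```text
time_s: 1.35
eef_pos: [0.4854, -0.1441, 0.3035]
eef_rot: [0.992, -0.127, -0.0, -0.0]
wrist_force: [1.0, 0.4, 0.1]
opening: 0.0
finger_force: 0.0
```

Emit:
{"method": "send_rows", "body": {"plan": "1 -20 -49 0 0 0 0; 1 -20 -49 0 0 0 0; 1 -20 -49 0 0 0 0; 1 -20 -49 0 0 0 0; 1 0 0 0 0 0 0"}}

```text
time_s: 1.98
eef_pos: [0.4569, 0.0675, 0.304]
eef_rot: [0.992, -0.124, -0.0, -0.0]
wrist_force: [0.3, 0.0, 0.1]
opening: -0.0
finger_force: 0.0
```

Run:
```python
from h import *
s=pol(.235,164.5);rows([(*s,.30,-14.6),(*s,.122,-14.6)],step=50)
f=imaging.grab_frame("top");cv2.imwrite("pics/t1.png",f["img"])
```

```text
from [  0.457   0.067   0.304 -14.251]
[  0.453   0.12    0.3   -14.6  ]
   1 -8.5 -24.8 2.0 0 0 0.2; 1 -8.7 -24.8 2.0 0 0 0.1
[  0.453   0.12    0.122 -14.6  ]
   1 0.0 0.0 44.5 0 0 0.0; 1 0.0 0.0 44.5 0 0 0.0; 1 0.0 0.0 44.5 0 0 0.0; 1 0.0 0.0 44.5 0 0 0.0
```

Emit:
{"method": "send_rows", "body": {"plan": "1 -9 -25 2 0 0 0; 1 -9 -25 2 0 0 0; 1 0 0 40 0 0 0; 1 0 0 40 0 0 0; 1 0 0 40 0 0 0"}}

```text
time_s: 2.65
eef_pos: [0.453, 0.1156, 0.1787]
eef_rot: [0.992, -0.128, 0.0, 0.0]
wrist_force: [1.1, -0.2, -0.2]
opening: -0.001
finger_force: 0.0
```

Emit:
{"method": "send_rows", "body": {"plan": "1 0 0 35 0 0 0; 1 0 0 23 0 0 0; 1 0 0 0 0 0 0"}}

```text
time_s: 3.02
eef_pos: [0.4521, 0.1156, 0.1206]
eef_rot: [0.992, -0.127, -0.002, 0.001]
wrist_force: [-0.8, 0.8, 0.4]
opening: 0.001
finger_force: 0.0
```

Run:
```python
from h import *
s=status.observe();print(s["eef_pos"],s["wrist_force"])
print("r,ang",np.linalg.norm(s["eef_pos"][:2]-C),np.degrees(np.arctan2(*(s["eef_pos"][:2]-C)[::-1])))
rows([(*pol(.16,165),.122,-14.6)],step=8)
f=imaging.grab_frame("scene");cv2.imwrite("pics/s1.png",cv2.resize(f["img"][150:280,120:320],None,fx=3.5,fy=3.5))
```

```text
[0.4521167  0.11561571 0.12059086] [-0.83008657  0.77912833  0.42575162]
r,ang 0.23433274208099306 165.51427532975285
from [  0.452   0.116   0.121 -14.643]
[  0.524   0.098   0.122 -14.6  ]
   1 7.4 -0.2 -0.1 0 0 -0.0; 1 7.4 -0.2 -0.1 0 0 -0.0; 1 7.4 -0.2 -0.2 0 0 -0.0; 1 7.4 -0.1 -0.1 0 0 -0.0; 1 7.5 -0.2 -0.2 0 0 -0.0
   1 7.4 -0.1 -0.1 0 0 -0.0; 1 7.5 -0.2 -0.2 0 0 -0.0; 1 7.4 -0.1 -0.1 0 0 -0.0; 1 7.5 -0.2 -0.2 0 0 -0.0; 1 7.4 -0.1 -0.1 0 0 -0.0
```

View pics/s1.png

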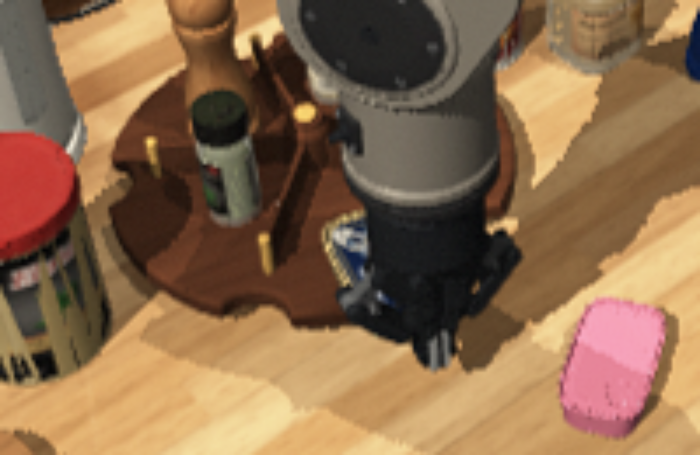

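The shut fingertips (440,345 in the crop) stand just outside the tin's outer end. Now I'll push it in.

Emit:
{"method": "send_rows", "body": {"plan": "1 8 0 0 0 0 0; 1 8 0 0 0 0 0; 1 8 0 0 0 0 0; 1 8 0 0 0 0 0; 1 7 0 0 0 0 0"}}

```text
time_s: 3.7
eef_pos: [0.4909, 0.1069, 0.122]
eef_rot: [0.992, -0.127, -0.0, -0.0]
wrist_force: [-2.5, 1.3, 2.4]
opening: 0.001
finger_force: 1.2
```

Emit:
{"method": "send_rows", "body": {"plan": "1 6 0 0 0 0 0; 1 6 0 0 0 0 0; 1 6 0 0 0 0 0; 1 6 0 0 0 0 0; 1 5 0 0 0 0 0"}}

```text
time_s: 4.32
eef_pos: [0.519, 0.0996, 0.1219]
eef_rot: [0.992, -0.127, 0.0, -0.0]
wrist_force: [-1.2, 0.3, 1.4]
opening: -0.002
finger_force: 0.9
```

Emit:
{"method": "send_rows", "body": {"plan": "1 3 0 0 0 0 0; 1 3 0 0 0 0 0; 1 3 0 0 0 0 0; 1 0 0 0 0 0 0"}}

```text
time_s: 4.82
eef_pos: [0.5276, 0.0974, 0.122]
eef_rot: [0.992, -0.127, 0.0, -0.0]
wrist_force: [-1.0, -0.8, 0.5]
opening: 0.001
finger_force: 0.0
```

Emit:
{"method": "send_rows", "body": {"plan": "1 2 0 0 0 0 0; 1 2 0 0 0 0 0; 1 0 0 0 0 0 0"}}

```text
time_s: 5.2
eef_pos: [0.5314, 0.0964, 0.122]
eef_rot: [0.992, -0.127, 0.0, -0.0]
wrist_force: [-0.3, -0.6, -0.5]
opening: -0.001
finger_force: 0.0
```

Emit:
{"method": "send_rows", "body": {"plan": "1 2 0 0 0 0 0; 1 2 0 0 0 0 0; 1 0 0 0 0 0 0"}}

```text
time_s: 5.58
eef_pos: [0.534, 0.0956, 0.1217]
eef_rot: [0.992, -0.127, -0.001, 0.0]
wrist_force: [-9.0, 1.1, 6.5]
opening: -0.0
finger_force: 4.6
```

Emit:
{"method": "send_rows", "body": {"plan": "1 1 0 0 0 0 0; 1 -15 0 0 0 0 0; 1 -30 0 0 0 0 0; 1 -30 0 -30 0 0 0; 1 0 -40 -40 0 0 0"}}

```text
time_s: 6.2
eef_pos: [0.4706, 0.1511, 0.1919]
eef_rot: [0.992, -0.128, -0.001, 0.001]
wrist_force: [1.6, 0.2, 0.5]
opening: 0.0
finger_force: 0.0
```

Emit:
{"method": "send_rows", "body": {"plan": "1 0 -50 -20 0 0 0; 1 0 -50 0 0 0 0; 1 0 0 0 0 0 0"}}

```text
time_s: 6.58
eef_pos: [0.4984, 0.2536, 0.2123]
eef_rot: [0.992, -0.125, 0.0, -0.001]
wrist_force: [-1.0, -0.6, -0.2]
opening: 0.001
finger_force: 0.0
```

Run:
```python
from h import *
f=imaging.grab_frame("top");cv2.imwrite("pics/t2.png",cv2.resize(f["img"][90:240,150:320],None,fx=4,fy=4,interpolation=3))
d=dict(K=f["intrinsics"],r=f["rvec"],t=f["tvec"]);img=f["img"];hsv=cv2.cvtColor(img,cv2.COLOR_BGR2HSV)
m=cv2.inRange(hsv,(100,90,40),(130,255,255));m[:160]=0;m[220:]=0;m[:,:200]=0;m[:,250:]=0
m=cv2.morphologyEx(m,cv2.MORPH_CLOSE,np.ones((5,5)))
c=max(cv2.findContours(m,0,1)[0],key=cv2.contourArea)
q=ray(d["K"],d["r"],d["t"],c.reshape(-1,2),.065)[:,:2]
(ce,sz,an)=cv2.minAreaRect((q*1000).astype(np.float32));print("blue lid",ce,sz,an)
v=np.array(ce)/1000-C;print(np.linalg.norm(v),np.degrees(np.arctan2(v[1],v[0])))
g=cv2.inRange(hsv,(12,120,150),(32,255,255));P=pts(f)
n,l,s,cc=cv2.connectedComponentsWithStats(g)
for i in range(1,n):
    p=ray(d["K"],d["r"],d["t"],cc[i],.072)[0,:2];v=p-C;r=np.linalg.norm(v)
    if r<.135 : print(s[i,4],p.round(3),r.round(3),np.degrees(np.arctan2(v[1],v[0])).round(1))
print(status.observe()["eef_pos"])
```

```text
blue lid (591.9866943359375, 84.36558532714844) (36.6077766418457, 77.38015747070312) 73.48026275634766
0.09121507892275824 162.54169781116892
2 [0.743 0.158] 0.12 57.5
18 [0.683 0.059] 0.005 20.8
3 [ 0.686 -0.061] 0.118 -86.6
1 [0.603 0.15 ] 0.12 129.0
[0.49816206 0.25120658 0.21183756]
```

View pics/t2.png

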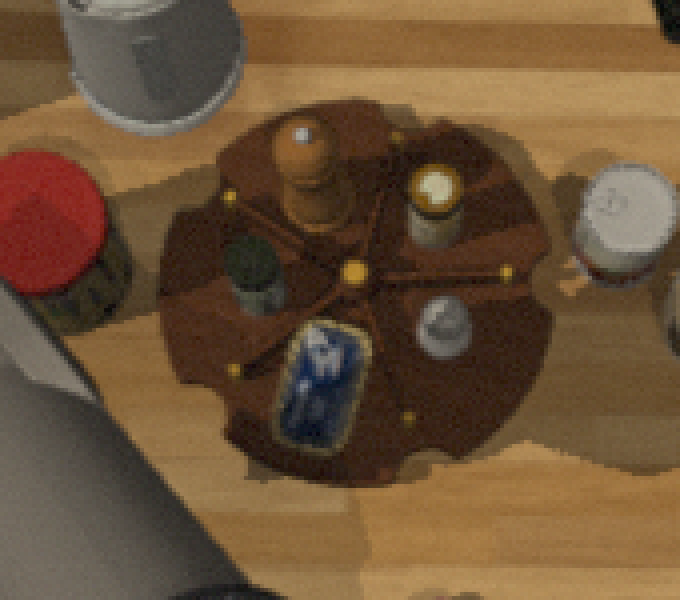

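The tin is home, with its centre at r ≈ 91 mm, and the tray has not turned (posts at 129, 57.5 and -86.6°). Next is the left scallop.

Run:
```python
from h import *
s=pol(.158,129.3);rows([(*s,.212,-50.7),(*s,.093,-50.7)],step=40,sa=6)
```

```text
from [  0.498   0.251   0.212 -14.425]
[  0.579   0.179   0.212 -50.7  ]
   1 13.7 7.1 -0.0 0 0 5.2; 1 14.3 5.8 -0.0 0 0 5.2; 1 14.8 4.5 -0.0 0 0 5.2; 1 15.1 3.1 -0.0 0 0 5.2; 1 15.4 1.7 -0.1 0 0 5.2
   1 15.5 0.3 -0.0 0 0 5.1; 1 15.4 -1.0 -0.1 0 0 5.2
[  0.579   0.179   0.093 -50.7  ]
   1 -0.0 0.0 39.7 0 0 -0.0; 1 -0.0 0.0 39.7 0 0 -0.0; 1 -0.0 0.0 39.6 0 0 -0.0
```

Emit:
{"method": "send_rows", "body": {"plan": "1 14 7 0 0 0 5.2; 1 14 6 0 0 0 5.2; 1 15 4.5 0 0 0 5.2; 1 15 3 0 0 0 5.2; 1 15 1.5 0 0 0 5.2"}}

```text
time_s: 7.25
eef_pos: [0.5562, 0.1964, 0.2118]
eef_rot: [0.937, -0.349, -0.0, 0.0]
wrist_force: [0.4, -0.9, -0.5]
opening: 0.003
finger_force: 0.0
```

Emit:
{"method": "send_rows", "body": {"plan": "1 15.5 0.5 0 0 0 5.2; 1 15.5 -1 0 0 0 5.1; 1 0 0 30 0 0 0; 1 0 0 30 0 0 0; 1 0 0 0 0 0 0"}}

```text
time_s: 7.88
eef_pos: [0.5777, 0.1762, 0.1502]
eef_rot: [0.903, -0.43, -0.001, 0.002]
wrist_force: [0.1, -0.5, 0.9]
opening: 0.003
finger_force: 0.0
```

Run:
```python
from h import *
s=status.observe();v=s["eef_pos"][:2]-C;print(np.linalg.norm(v),np.degrees(np.arctan2(v[1],v[0])))
rows([(*pol(.158,129.3),.093,-50.7)],step=20)
f=imaging.grab_frame("scene");cv2.imwrite("pics/s2.png",cv2.resize(f["img"][140:280,90:290],None,fx=3.5,fy=3.5))
```

```text
0.1564720730418346 130.36711044493575
from [  0.578   0.176   0.15  -50.941]
[  0.579   0.179   0.093 -50.7  ]
   1 -0.5 -1.0 19.1 0 0 -0.1; 1 -0.5 -1.0 19.1 0 0 -0.1; 1 -0.6 -0.9 19.0 0 0 -0.0
```

View pics/s2.png

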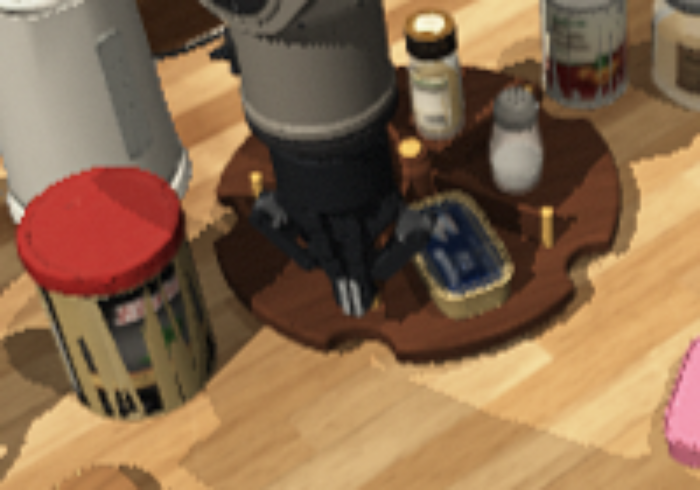

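The fingertips (355,310) are above and just behind the scallop (380,340), and the knuckles are clear of the tin. I'll descend now.

Emit:
{"method": "send_rows", "body": {"plan": "1 -1 -0.5 19 0 0 0; 1 -0.5 -0.5 19 0 0 0; 1 0 0 10 0 0 0; 1 0 0 8 0 0 0; 1 0 0 0 0 0 0"}}

```text
time_s: 8.55
eef_pos: [0.5787, 0.1792, 0.0954]
eef_rot: [0.903, -0.43, -0.0, 0.0]
wrist_force: [0.2, 0.4, 0.2]
opening: -0.002
finger_force: 0.0
```

Run:
```python
from h import *
s=status.observe();v=s["eef_pos"][:2]-C;print(np.linalg.norm(v),np.degrees(np.arctan2(v[1],v[0])),s["eef_pos"],s["wrist_force"],s["joint_positions"].round(2))
f=imaging.grab_frame("scene");cv2.imwrite("pics/s3.png",cv2.resize(f["img"][140:280,90:290],None,fx=3.5,fy=3.5))
```

```text
0.1580784213187271 129.37213753617024 [0.57872222 0.17920128 0.09540417] [0.20110296 0.43109738 0.1779634 ] [-0.59  0.58  0.24  1.92 -0.22  0.66 -2.68]
```

View pics/s3.png

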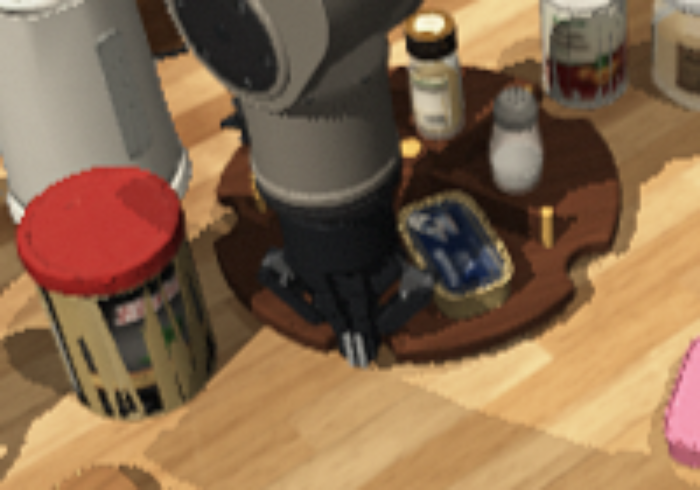

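Emit:
{"method": "send_rows", "body": {"plan": "1 0.1 5.5 0 0 0 -2; 1 0.1 5.5 0 0 0 -2; 1 0.2 8.3 0 0 0 -3; 1 0.2 8.3 0 0 0 -3; 1 0.2 8.3 0 0 0 -3"}}

```text
time_s: 9.22
eef_pos: [0.5536, 0.1535, 0.0963]
eef_rot: [0.946, -0.323, 0.0, -0.0]
wrist_force: [0.2, 0.9, -0.2]
opening: -0.001
finger_force: 0.4
```

Run:
```python
from h import *
s=status.observe();v=s["eef_pos"][:2]-C;print(np.linalg.norm(v),np.degrees(np.arctan2(v[1],v[0])),s["eef_pos"],s["wrist_force"],s["joint_positions"].round(2))
```

```text
0.15823963097949453 142.4307872221831 [0.55357652 0.15348176 0.09634386] [ 0.16805785  0.94008397 -0.20836965] [-0.52  0.54  0.18  1.99 -0.16  0.62 -2.47]
```

Tracking well, with light force. I'll continue the arc.

Emit:
{"method": "send_rows", "body": {"plan": "1 0.4 11 0 0 0 -4; 1 0.4 11 0 0 0 -4; 1 0.4 11 0 0 0 -4; 1 0.4 11 0 0 0 -4; 1 0.4 11 0 0 0 -4"}}

```text
time_s: 9.85
eef_pos: [0.528, 0.105, 0.0963]
eef_rot: [0.988, -0.153, 0.0, -0.0]
wrist_force: [0.9, 0.6, -0.7]
opening: 0.002
finger_force: 0.5
```

Emit:
{"method": "send_rows", "body": {"plan": "1 0.4 11 0 0 0 -4; 1 0.4 11 0 0 0 -4; 1 0.4 11 0 0 0 -4; 1 0.4 11 0 0 0 -4; 1 0.4 11 0 0 0 -4"}}

```text
time_s: 10.48
eef_pos: [0.5206, 0.0506, 0.0963]
eef_rot: [1.0, 0.02, 0.0, -0.0]
wrist_force: [-0.1, 0.9, 0.2]
opening: 0.001
finger_force: 0.5
```

Run:
```python
from h import *
s=status.observe();v=s["eef_pos"][:2]-C;print(np.linalg.norm(v),np.degrees(np.arctan2(v[1],v[0])),s["eef_pos"],s["wrist_force"],s["joint_positions"].round(2))
```

```text
0.15852971844112237 -177.69630135401403 [0.5205984  0.05062769 0.0963276 ] [-0.13222065  0.86289399  0.2053212 ] [-0.22  0.47 -0.    2.1   0.    0.57 -1.75]
```

Emit:
{"method": "send_rows", "body": {"plan": "1 0.4 11 0 0 0 -4; 1 0.4 11 0 0 0 -4; 1 0.4 11 0 0 0 -4; 1 0.4 11 0 0 0 -4; 1 0.4 11 0 0 0 -4"}}

```text
time_s: 11.1
eef_pos: [0.5321, -0.003, 0.0963]
eef_rot: [0.981, 0.194, 0.0, 0.0]
wrist_force: [-0.4, 0.4, 0.7]
opening: -0.005
finger_force: 0.5
```

Emit:
{"method": "send_rows", "body": {"plan": "1 0.4 11 0 0 0 -4; 1 0.4 11 0 0 0 -4; 1 0.4 11 0 0 0 -4; 1 0.4 11 0 0 0 -4; 1 0.2 8.3 0 0 0 -3"}}

```text
time_s: 11.72
eef_pos: [0.5596, -0.0475, 0.0962]
eef_rot: [0.936, 0.353, -0.0, 0.0]
wrist_force: [-1.9, 0.7, -0.6]
opening: -0.001
finger_force: 0.6
```

Emit:
{"method": "send_rows", "body": {"plan": "1 0.1 5.5 0 0 0 -2; 1 0 2.8 0 0 0 -1; 1 0 0 0 0 0 0; 1 0 0 0 0 0 0; 1 0 0 0 0 0 0"}}

```text
time_s: 12.35
eef_pos: [0.5654, -0.0527, 0.096]
eef_rot: [0.927, 0.376, 0.0, -0.0]
wrist_force: [-0.5, 0.6, -0.7]
opening: 0.002
finger_force: 0.2
```

Emit:
{"method": "send_rows", "body": {"plan": "1 0 0 -30 0 0 0; 1 0 0 -40 0 0 0; 1 -30 0 -40 0 0 0; 1 -50 0 0 0 0 0; 1 0 0 0 0 0 0"}}

```text
time_s: 12.98
eef_pos: [0.5059, -0.1112, 0.2065]
eef_rot: [0.927, 0.374, -0.0, 0.001]
wrist_force: [0.1, 0.0, 0.2]
opening: 0.002
finger_force: 0.0
```

```bash
cat >> h.py <<'E'
def look(name):
    s=status.observe();print(s["eef_pos"].round(3),s["joint_positions"].round(2),s["time_s"])
    f=imaging.grab_frame("top");cv2.imwrite(name,cv2.resize(f["img"][90:240,150:320],None,fx=4,fy=4,interpolation=3))
    hsv=cv2.cvtColor(f["img"],cv2.COLOR_BGR2HSV);g=cv2.inRange(hsv,(12,120,150),(32,255,255))
    n,l,st,cc=cv2.connectedComponentsWithStats(g)
    for i in range(1,n):
        p=ray(f["intrinsics"],f["rvec"],f["tvec"],cc[i],.072)[0,:2];v=p-C;r=np.linalg.norm(v)
        if .105<r<.13: print(st[i,4],cc[i].round(),r.round(3),np.degrees(np.arctan2(v[1],v[0])).round(1))
E
python3 -c "
from h import *
look('pics/t3.png')"
```

```text
[ 0.506 -0.111  0.206] [ 0.26  0.3  -0.2   2.04  0.08  0.81 -0.79] 12.975
3 [236. 123.] 0.119 4.9
1 [273. 145.] 0.117 -66.3
3 [202. 150.] 0.12 76.6
1 [263. 188.] 0.12 -139.9
3 [218. 190.] 0.119 148.2
```

View pics/t3.png

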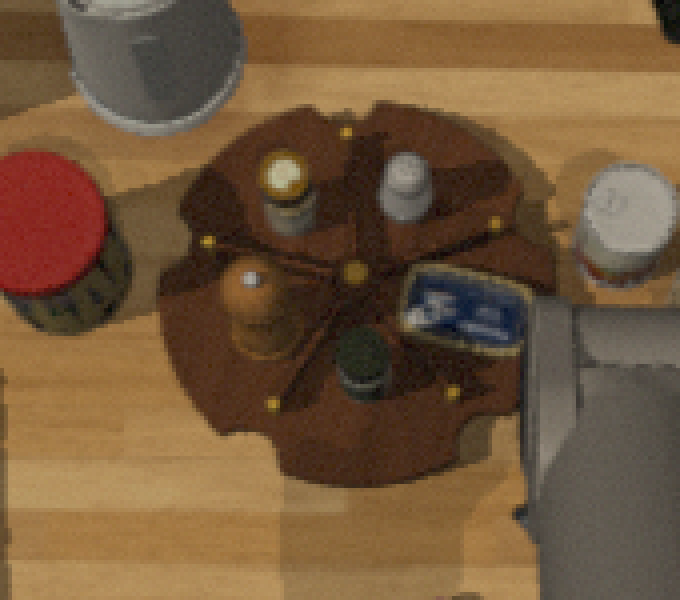

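The tray has turned about 91°. The mill's bay is at about 112.4°, so 67.6° remains, using the scallop at about 148.3° (left front).

Run:
```python
from h import *
rows([(.475,.05,.206,0),(*pol(.158,147.5),.206,-32.5),(*pol(.158,147.5),.096,-32.5)],step=40,sa=8)
```

```text
from [ 0.507 -0.11   0.206 43.997]
[0.475 0.05  0.206 0.   ]
   1 14.6 -22.9 0.1 0 0 7.3; 1 11.6 -24.5 0.1 0 0 7.3; 1 8.4 -25.8 0.1 0 0 7.3; 1 5.0 -26.7 0.0 0 0 7.4; 1 1.6 -27.1 0.1 0 0 7.3
   1 -1.9 -27.1 0.0 0 0 7.4
[  0.546   0.142   0.206 -32.5  ]
   1 14.1 -18.4 0.0 0 0 6.5; 1 12.0 -19.9 0.0 0 0 6.5; 1 9.7 -21.1 0.0 0 0 6.5; 1 7.2 -22.0 0.0 0 0 6.5; 1 4.6 -22.7 0.0 0 0 6.5
[  0.546   0.142   0.096 -32.5  ]
   1 0.0 -0.0 36.7 0 0 -0.0; 1 0.0 -0.0 36.7 0 0 -0.0; 1 0.0 -0.0 36.6 0 0 -0.0
```

Emit:
{"method": "send_rows", "body": {"plan": "1 14.5 -23 0 0 0 7.3; 1 11.5 -24.5 0 0 0 7.3; 1 8.5 -26 0 0 0 7.3; 1 5 -26.5 0 0 0 7.4; 1 1.5 -27 0 0 0 7.3"}}

```text
time_s: 13.65
eef_pos: [0.4808, 0.0262, 0.2058]
eef_rot: [0.998, 0.064, 0.0, -0.0]
wrist_force: [0.6, 0.6, -0.4]
opening: 0.002
finger_force: 0.0
```

Emit:
{"method": "send_rows", "body": {"plan": "1 -2 -27 0 0 0 7.4; 1 14 -18.5 0 0 0 6.5; 1 12 -20 0 0 0 6.5; 1 9.5 -21 0 0 0 6.5; 1 7 -22 0 0 0 6.5"}}

```text
time_s: 14.28
eef_pos: [0.5316, 0.1265, 0.2057]
eef_rot: [0.974, -0.225, -0.0, -0.0]
wrist_force: [0.0, -0.3, -0.1]
opening: -0.002
finger_force: 0.0
```

Emit:
{"method": "send_rows", "body": {"plan": "1 4.5 -22.5 0 0 0 6.5; 1 0 0 0 0 0 0; 1 0 0 30 0 0 0; 1 0 0 20 0 0 0; 1 0 0 0 0 0 0"}}

```text
time_s: 14.9
eef_pos: [0.5439, 0.1428, 0.1546]
eef_rot: [0.961, -0.278, -0.001, 0.001]
wrist_force: [0.4, -0.0, 0.4]
opening: 0.002
finger_force: 0.0
```

Run:
```python
from h import *
s=status.observe();v=s["eef_pos"][:2]-C;print(np.linalg.norm(v),np.degrees(np.arctan2(v[1],v[0])),s["wrist_force"],s["joint_positions"].round(2))
rows([(*pol(.158,147.5),.096,-32.5)],step=20)
```

```text
0.15998902631632905 147.58544034191752 [ 0.44288811 -0.0329957   0.41950618] [-0.31  0.43 -0.08  1.98  0.05  0.74 -2.55]
from [  0.544   0.143   0.155 -32.28 ]
[  0.546   0.142   0.096 -32.5  ]
   1 0.7 -0.1 19.5 0 0 0.1; 1 0.6 -0.1 19.6 0 0 0.1; 1 0.7 -0.0 19.5 0 0 0.0
```

Emit:
{"method": "send_rows", "body": {"plan": "1 1 0 20 0 0 0; 1 0.5 0 20 0 0 0; 1 0.5 0 18 0 0 0; 1 0 0 0 0 0 0; 1 0.1 5.5 0 0 0 -2"}}

```text
time_s: 15.52
eef_pos: [0.5441, 0.1374, 0.0986]
eef_rot: [0.965, -0.261, 0.0, -0.0]
wrist_force: [0.3, 1.1, 0.8]
opening: 0.0
finger_force: 0.0
```

Emit:
{"method": "send_rows", "body": {"plan": "1 0.1 5.5 0 0 0 -2; 1 0.2 8.3 0 0 0 -3; 1 0.2 8.3 0 0 0 -3; 1 0.4 11 0 0 0 -4; 1 0.4 11 0 0 0 -4"}}

```text
time_s: 16.15
eef_pos: [0.5269, 0.096, 0.0986]
eef_rot: [0.992, -0.123, 0.0, -0.0]
wrist_force: [-1.0, 1.2, -0.2]
opening: 0.003
finger_force: 0.5
```

Emit:
{"method": "send_rows", "body": {"plan": "1 0.4 11 0 0 0 -4; 1 0.4 11 0 0 0 -4; 1 0.4 11 0 0 0 -4; 1 0.4 11 0 0 0 -4; 1 0.4 11 0 0 0 -4"}}

```text
time_s: 16.77
eef_pos: [0.5229, 0.0412, 0.0986]
eef_rot: [0.999, 0.051, 0.0, 0.0]
wrist_force: [-0.1, 1.1, 0.7]
opening: 0.002
finger_force: 0.6
```

Emit:
{"method": "send_rows", "body": {"plan": "1 0.4 11 0 0 0 -4; 1 0.4 11 0 0 0 -4; 1 0.4 11 0 0 0 -4; 1 0.4 11 0 0 0 -4; 1 0.2 8.3 0 0 0 -3"}}

```text
time_s: 17.4
eef_pos: [0.5366, -0.0094, 0.0985]
eef_rot: [0.977, 0.215, 0.0, 0.0]
wrist_force: [-0.7, 0.9, -0.5]
opening: -0.0
finger_force: 0.5
```

Emit:
{"method": "send_rows", "body": {"plan": "1 0.2 8.3 0 0 0 -3; 1 0.1 5.5 0 0 0 -2; 1 0.1 5.5 0 0 0 -2; 1 0.1 2.8 0 0 0 -1; 1 0 0 0 0 0 0"}}

```text
time_s: 18.02
eef_pos: [0.5472, -0.0282, 0.0982]
eef_rot: [0.96, 0.281, 0.0, 0.0]
wrist_force: [1.1, 0.8, 0.1]
opening: -0.003
finger_force: 0.1
```

Run:
```python
from h import *
s=status.observe();v=s["eef_pos"][:2]-C;print(np.linalg.norm(v),np.degrees(np.arctan2(v[1],v[0]))%360,s["wrist_force"],s["joint_positions"].round(2))
look("pics/t4.png")
```

```text
0.15692086708761566 212.88059160421415 [1.10271946 0.78671518 0.05322876] [ 0.21  0.52 -0.35  2.02  0.29  0.64 -1.32]
[ 0.547 -0.028  0.098] [ 0.21  0.52 -0.35  2.02  0.29  0.64 -1.32] 18.025
4 [244. 122.] 0.12 -6.0
3 [204. 143.] 0.119 66.0
3 [276. 152.] 0.118 -77.6
3 [212. 186.] 0.118 137.5
```

6° remains; I'll creep it.

Emit:
{"method": "send_rows", "body": {"plan": "1 0.1 4 0 0 0 -1.5; 1 0.1 4 0 0 0 -1.5; 1 0 2.8 0 0 0 -1; 1 0 1.4 0 0 0 -0.5; 1 0 1.4 0 0 0 -0.5"}}

```text
time_s: 18.7
eef_pos: [0.5551, -0.039, 0.0979]
eef_rot: [0.947, 0.323, -0.0, -0.0]
wrist_force: [-1.7, 0.6, 1.4]
opening: 0.002
finger_force: 0.7
```

Emit:
{"method": "send_rows", "body": {"plan": "1 0 0.7 0 0 0 -0.2; 1 0 0 0 0 0 0; 1 0 0 0 0 0 0"}}

```text
time_s: 19.08
eef_pos: [0.5555, -0.0394, 0.098]
eef_rot: [0.946, 0.324, 0.0, 0.0]
wrist_force: [-0.5, -0.1, 1.0]
opening: -0.001
finger_force: 0.4
```

```bash
cat >> h.py <<'E'
def mill():
    f=imaging.grab_frame("top");P=pts(f);z=P[...,2];q=P[(z>.17)&(z<.212)&(np.linalg.norm(P[...,:2]-C-[-.078,0],axis=-1)<.05)]
    hsv=cv2.cvtColor(f["img"],cv2.COLOR_BGR2HSV)
    if len(q)>5:
        ce=np.median(q,0);v=ce[:2]-C;print("mill head",len(q),ce.round(4),q.min(0).round(3),q.max(0).round(3),np.degrees(np.arctan2(v[1],v[0]))%360)
E
python3 - <<'E'
from h import *
s=status.observe();v=s["eef_pos"][:2]-C;print(np.linalg.norm(v),np.degrees(np.arctan2(v[1],v[0]))%360)
look("pics/t5.png");mill()
E
```

```text
0.15670437302029463 217.98582727949716
[ 0.555 -0.039  0.098] [ 0.25  0.53 -0.37  2.    0.3   0.66 -1.22] 19.075
3 [240. 122.] 0.12 -1.2
3 [203. 146.] 0.12 71.3
3 [275. 149.] 0.118 -72.6
3 [214. 188.] 0.12 142.4
mill head 230 [0.5969 0.0508 0.1892] [0.576 0.028 0.171] [0.624 0.074 0.211] 184.33767364129662
```

View pics/t5.png

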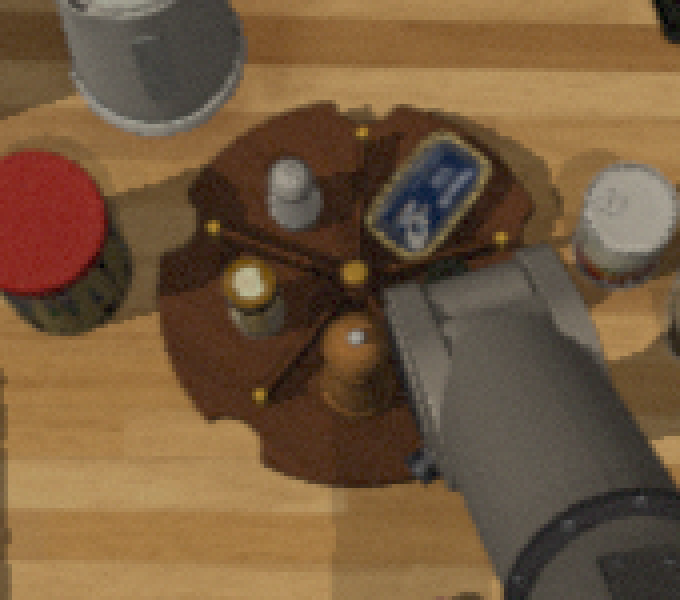

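Run:
```python
from h import *
d=np.load("top0.npz");a=(d["K"],d["r"],d["t"])
im=cv2.imread("pics/t5.png");
g=cv2.cvtColor(im,cv2.COLOR_BGR2GRAY)
sub=im[340:460,290:410];hs=cv2.cvtColor(sub,cv2.COLOR_BGR2HSV);print("bright",cv2.minMaxLoc(cv2.GaussianBlur(cv2.cvtColor(sub,cv2.COLOR_BGR2GRAY),(9,9),0)))
for nm,px in (("t2 knob",(300,135)),):
    p=ray(*a,np.array(px)/4+[150,90],.205)[0,:2];v=p-C;print(nm,p,np.linalg.norm(v),np.degrees(np.arctan2(v[1],v[0])))
```

```text
bright (22.0, 138.0, (13, 13), (64, 0))
t2 knob [0.74798992 0.09404055] 0.07830460767715375 28.231260696785686
```

Run:
```python
from h import *
d=np.load("top0.npz");a=(d["K"],d["r"],d["t"])
for nm,px in (("t3",(252,279)),("t5",(356,338)),("t2",(302,134))):
    p=ray(*a,(np.array(px)+.5)/4+[149.5,89.5],.205)[0,:2];v=p-C;print(nm,p,np.linalg.norm(v),np.degrees(np.arctan2(v[1],v[0]))%360)
# hub top, z .086
p=ray(*a,(np.array([355,272])+.5)/4+[149.5,89.5],.086)[0];print("hub",p)
# mill pixels at low body/base: image mask orange-brown in t5; base circle bottom edge
f=imaging.grab_frame("top");P=pts(f);z=P[...,2]
near=np.linalg.norm(P[...,:2]-C-[-.078,0],axis=-1)<.05
for lo,hi in((.04,.06),(.06,.1),(.1,.15),(.15,.185),(.185,.2),(.2,.215)):
    q=P[near&(z>lo)&(z<hi)]
    if len(q): print(lo,len(q),q.min(0).round(3),q.max(0).round(3),q.mean(0).round(4))
s=imaging.grab_frame("scene");P=pts(s);z=P[...,2]
near=np.linalg.norm(P[...,:2]-C-[-.078,0],axis=-1)<.05
for lo,hi in((.04,.07),(.185,.2),(.2,.215)):
    q=P[near&(z>lo)&(z<hi)]
    if len(q): print("scene",lo,len(q),q.min(0).round(3),q.max(0).round(3),q.mean(0).round(4))
```

```text
t3 [0.64122638 0.12630199] 0.07892789211077364 118.59295837478135
t5 [0.5994307  0.05145863] 0.07976201865470048 183.98376663506016
t2 [0.74988661 0.09373146] 0.07983803568519504 27.39192657821669
hub [0.67929841 0.05766661 0.086     ]
0.04 105 [0.553 0.017 0.04 ] [0.644 0.106 0.06 ] [0.5908 0.0637 0.0468]
0.06 103 [0.575 0.029 0.061] [0.644 0.105 0.1  ] [0.5954 0.0614 0.081 ]
0.1 33 [0.579 0.028 0.1  ] [0.598 0.075 0.15 ] [0.5848 0.0513 0.1122]
0.15 85 [0.576 0.028 0.15 ] [0.625 0.074 0.185] [0.5926 0.0518 0.176 ]
0.185 146 [0.578 0.028 0.185] [0.621 0.074 0.199] [0.5989 0.0511 0.1913]
0.2 15 [0.596 0.047 0.201] [0.61  0.056 0.212] [0.602  0.0514 0.2049]
scene 0.04 264 [0.569 0.008 0.04 ] [0.644 0.106 0.07 ] [0.5926 0.0615 0.0548]
scene 0.185 128 [0.577 0.034 0.185] [0.615 0.072 0.2  ] [0.5938 0.0551 0.1908]
scene 0.2 16 [0.592 0.046 0.201] [0.603 0.057 0.205] [0.5977 0.0515 0.2034]
```

The mill sits about 5° CCW of its bay's middle (184° now), so I'll nudge the tray back about 3.5° using the other wall of the same scallop.

Emit:
{"method": "send_rows", "body": {"plan": "1 0.1 -5.5 0 0 0 2; 1 0.1 -5.5 0 0 0 2; 1 0.1 -4 0 0 0 1.5; 1 0 -2.7 0 0 0 1; 1 0 -2.7 0 0 0 1"}}

```text
time_s: 19.9
eef_pos: [0.5441, -0.0226, 0.098]
eef_rot: [0.965, 0.261, 0.0, 0.0]
wrist_force: [0.5, -0.0, 0.6]
opening: 0.001
finger_force: 0.4
```

Emit:
{"method": "send_rows", "body": {"plan": "1 0 -1.4 0 0 0 0.5; 1 0 0 0 0 0 0; 1 0 0 0 0 0 0"}}

```text
time_s: 20.27
eef_pos: [0.5434, -0.0214, 0.0979]
eef_rot: [0.966, 0.257, -0.0, -0.0]
wrist_force: [0.1, -0.4, 0.9]
opening: -0.004
finger_force: 0.1
```

Run:
```python
from h import *
s=status.observe();v=s["eef_pos"][:2]-C;print(np.linalg.norm(v),np.degrees(np.arctan2(v[1],v[0]))%360)
look("pics/t6.png");mill()
```

```text
0.15666037423889997 210.03072182987938
[ 0.543 -0.021  0.098] [ 0.19  0.51 -0.34  2.03  0.28  0.64 -1.38] 20.275
4 [242. 122.] 0.12 -3.0
2 [204. 145.] 0.12 68.9
2 [276. 150.] 0.119 -75.0
4 [214. 188.] 0.12 140.7
mill head 139 [0.5954 0.0621 0.19  ] [0.576 0.048 0.172] [0.624 0.077 0.208] 176.50041428515914
```

Emit:
{"method": "send_rows", "body": {"plan": "1 0 -1.4 0 0 0 0.5; 1 0 -1.4 0 0 0 0.5; 1 0 -1.4 0 0 0 0.5; 1 0 0 0 0 0 0; 1 0 0 0 0 0 0"}}

```text
time_s: 21.0
eef_pos: [0.5413, -0.0176, 0.098]
eef_rot: [0.97, 0.245, 0.0, -0.0]
wrist_force: [0.8, -0.4, -0.5]
opening: 0.002
finger_force: 0.1
```

Emit:
{"method": "send_rows", "body": {"plan": "1 -1 2 0 0 0 0; 1 -1 2 0 0 0 0; 1 0 0 -20 0 0 0; 1 0 0 -40 0 0 0; 1 -30 0 -40 0 0 0"}}

```text
time_s: 21.62
eef_pos: [0.5157, -0.0357, 0.199]
eef_rot: [0.969, 0.245, 0.0, -0.0]
wrist_force: [0.1, -0.6, 0.1]
opening: -0.003
finger_force: 0.0
```

Emit:
{"method": "send_rows", "body": {"plan": "1 -40 30 -20 0 0 0; 1 -10 50 0 0 0 0; 1 0 50 0 0 0 0; 1 0 0 0 0 0 0; 1 0 0 0 0 0 0"}}

```text
time_s: 22.25
eef_pos: [0.5324, -0.1744, 0.2176]
eef_rot: [0.97, 0.245, -0.0, -0.0]
wrist_force: [-0.7, 0.5, 0.4]
opening: 0.001
finger_force: 0.0
```

Run:
```python
from h import *
look("pics/t7.png");mill()
im=cv2.imread("pics/t7.png");g=cv2.GaussianBlur(cv2.cvtColor(im,cv2.COLOR_BGR2GRAY),(9,9),0)
px=cv2.minMaxLoc(g[310:365,320:390])[3];px=np.array(px)+[320,310]
d=np.load("top0.npz");p=ray(d["K"],d["r"],d["t"],(px+.5)/4+[149.5,89.5],.205)[0,:2];v=p-C;print("knob",px,p,np.degrees(np.arctan2(v[1],v[0]))%360)
```

```text
[ 0.532 -0.174  0.218] [ 0.47  0.36 -0.33  1.93  0.15  0.88 -1.01] 22.25
4 [242. 122.] 0.12 -4.5
2 [204. 144.] 0.12 66.5
1 [275. 151.] 0.117 -76.3
4 [212. 186.] 0.12 138.6
3 [258. 191.] 0.117 -148.8
mill head 230 [0.5967 0.0562 0.1895] [0.576 0.034 0.172] [0.624 0.08  0.208] 180.55108263460397
knob [347 337] [0.6000496  0.05784068] 179.38992790658833
```

View pics/t7.png

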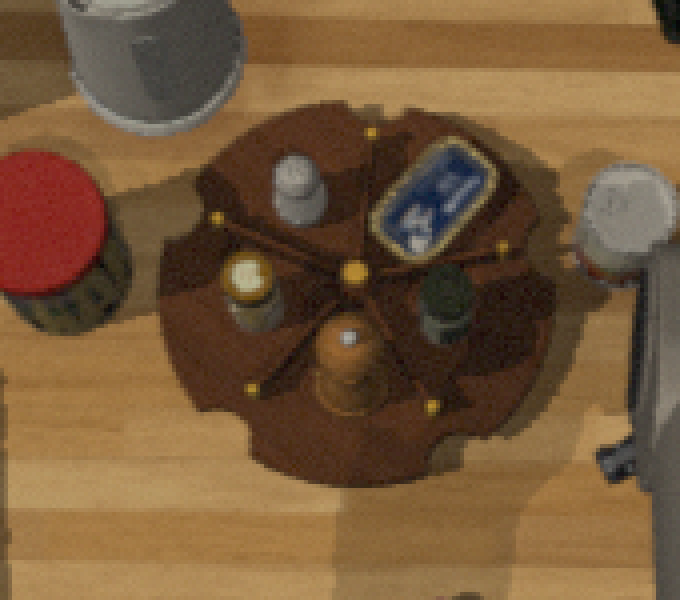

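The mill (knob at 347,337) is at about 180°. The tin is home, everything is upright, and the robot is clear. I'm handing in.

```bash
python3 -c "
from rig import robot
print(robot.finish_job())"
```

```text
the job is handed in; nothing more can be done
None
```

The job is handed in, with no verdict returned: the fish tin was pushed home first, then the tray was turned by its scallops until the mill stood straight at the front (about 180° in the last image), nothing seen to tip or shift, at about 22 s of the 72 s allowed.

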